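Unlatch the middle lens jig and hold its leaf up

ROBOT

A 6-joint arm with a two-finger parallel gripper is mounted at the origin on the work surface. World frame = base frame: x ahead of the robot, y to its left, z up, the work surface at z = 0. Lengths are in m, angles in rad, forces in N, time in s.
With the tool pointing down it reaches from about 0.35 to 0.775 m from the base axis. Payload 7.3 kg.
Tool frame: the origin (TCP) lies at the centre of the arm's flange, where the gripper is bolted on; the fingertips stand 178 mm ahead of it and the grasp point (between the pads) lies 159 mm ahead of it (tip_extent is the distance from the TCP to the fingertips, in m); z points along the fingers, y is the line along which they close (so a half turn about z gives the same grasp; the last joint's range is limited). The gripper opens to 92 mm and grips with 3 to 60 N. Pads are 19 mm wide; open, the fingers measure 130 mm over their backs; the gripper's body (75 mm by 190 mm) begins 47 mm behind the grasp point.
Start: joints at [-0.146, 0.342, 1.524, -0, 1.275, -0.146], TCP at [0.525, 0, 0.405] pointing down, gripper open.
Joint ranges: [-2.53, 2.53], [-0.77, 2.02], [0.04, 2.7], [-1, 4.14], [0.28, 2.66], [-3.11, 3.11]. Speed limits (rad/s): [2.57, 2.57, 3.14, 3.14, 3.14, 3.14].

INTERFACE

Orientations are given as [roll, pitch, yaw] about the fixed x, y, z axes, in that order (R = Rz(yaw) Ry(pitch) Rx(roll)).
In Python, from cell import * gives the robot as it stands.
- The arm moves only by the tool arm_command, never from a script. Its arguments are lists of equal length, an entry for each row: "xyz": the shift along the world's x, y, z in mm, a list of three; "spin": the turn about the world's z in degrees. In form: {"xyz": [[tx, ty, tz], ...], "spin": [spin, ...]}. A call has 1 to 20 rows; each row shifts and turns the commanded pose from where the row before left it; what a row does not reach is not made up. A row lasts 1/10 s, in which the tool goes at most 50 mm and 8.59 degrees, less where a joint would pass 70% of its speed; a pose out of reach is approached as far as the arm can. A call with a gripper value outside its range is refused whole. "jaw" is the opening, from -1 (shut) to 1 (fully open), set as the call begins (left out, the last holds). The fingers move at their own pace and stop on an object; "squeeze" is the grip in N (left out, the last holds). Time passes only in rows, so rows that do not move let the fingers close. It gives the time, the measured TCP pose, the force, the opening and the grip force at its end, in the units of the state.
- observe(): the state, without advancing time (a new reading comes with each control period).
- read_camera(name): name is "scene" or "side" or "wrist"; returns a dict with "img" (384x512x3 uint8, red, green, blue), "depth" (384x512 float32, m along the optical axis (not along the pixel's ray), 0 where there is no reading), "fx", "fy", "cx", "cy" (pixels), "world_from_camera" (4x4, takes a point from camera to world coordinates). Camera axes: x right, y up, looking along -z (the intrinsics and any distortion apply to the point x, -y, -z); pixel columns grow to the right and rows downward; lengths in m; the calibration is good to about 2 mm. A picture is of the moment at which its call begins.
- hand_in(): hands the job in; it is judged then, once.
The state is a dict: "time": time; "qpos": joint angles; "qvel": joint speeds; "joint_efforts": joint torques, N m; "tool_pos": TCP position; "tool_rot": TCP orientation; "contact_force": force on the tool from outside, world axes, zero at the start; "torque": the same for the moment, N m; "opening": finger opening in m; "grip_force": force on a finger pad.
Only numpy, scipy, OpenCV 4.12 (cv2) and the standard library are available. Lean on these libraries where they do the work, as an engineer would, in place of code of your own. Each camera call takes 0.05 s, during which the arm holds its last target. There are 200 camera calls.

TASK

Of the three lens jigs, open the one with the middle-size lens (32 mm): draw its red latch handle sideways against the spring until the bolt is clear of the ball stud, then lift the hinged leaf off the ball by that handle to about 40 degrees, so that the lens can be taken out. Finish still holding the leaf there steadily by the handle, and do not let it drop back on the lens. Leave the other two jigs latched, and all lenses, the bottle, the blower and the steel ring where they are.

Things in the scene. Friction and masses are not known exactly. Their poses are not given: they have to be found in the camera images.
- jig_small: Fixed jig with the smallest lens. Base 210 x 100 x 16 mm, origin at its underside's centre; x from the hinge (-85 mm) to the ball stud (+70), y to the side the latch is drawn. Lens at x = -10 between 3 pins; over it a grey leaf 60 mm wide with a round window, hinged at -85, its other end a dark cup on a 24 mm steel ball. But for the red handle nothing is above 73 mm.
- lens_small: Loose lens of 22 mm glass diameter in a black cell 30 mm across and 14 mm high, standing in jig_small under the leaf; origin at the centre of its underside.
- leaf_small (a joint): Opening angle of the leaf of jig_small, rad: 0 = down on the ball, grows as the ball end rises (limit 1.3). Hinge axis = the jig's y through point hinge_small. The leaf has no stay and falls if let go; lifting it at the handle takes 2 to 4 N.
- latch_small (a joint): Spring latch of jig_small, m: 0 = home, its bolt 5 mm under the collar below the ball, so the leaf cannot rise; grows as the red handle is drawn along the jig's +y; clear from 0.006, stop at 0.014. Spring: 5.6 N at home, 10.5 N at the stop. The latch rides on the leaf, so the drawn handle also lifts the leaf.
- grip_small (a point): Point to grip on the red latch handle of jig_small: an upright block 10 mm thick (jig y), 26 mm wide (jig x), between 72 and 106 mm above the bench; the point is in its middle, 92 mm above the bench, at x = +70, y = +23 mm of the jig when closed; it moves with handle and leaf.
- hinge_small (a point): Hinge axis of jig_small, in the middle of its width, 50 mm above the bench. The grip point lies 155 mm along the jig's x from it and 42 mm above it when the leaf is down.
- jig_mid: Fixed jig with the middle-size lens. Base 210 x 100 x 16 mm, origin at its underside's centre; x from the hinge (-85 mm) to the ball stud (+70), y to the side the latch is drawn. Lens at x = -10 between 3 pins; over it a grey leaf 60 mm wide with a round window, hinged at -85, its other end a dark cup on a 24 mm steel ball. But for the red handle nothing is above 73 mm.
- lens_mid: Loose lens of 32 mm glass diameter in a black cell 40 mm across and 14 mm high, standing in jig_mid under the leaf; origin at the centre of its underside.
- leaf_mid (a joint): Opening angle of the leaf of jig_mid, rad: 0 = down on the ball, grows as the ball end rises (limit 1.3). Hinge axis = the jig's y through point hinge_mid. The leaf has no stay and falls if let go; lifting it at the handle takes 2 to 4 N.
- latch_mid (a joint): Spring latch of jig_mid, m: 0 = home, its bolt 5 mm under the collar below the ball, so the leaf cannot rise; grows as the red handle is drawn along the jig's +y; clear from 0.006, stop at 0.014. Spring: 5.6 N at home, 10.5 N at the stop. The latch rides on the leaf, so the drawn handle also lifts the leaf.
- grip_mid (a point): Point to grip on the red latch handle of jig_mid: an upright block 10 mm thick (jig y), 26 mm wide (jig x), between 72 and 106 mm above the bench; the point is in its middle, 92 mm above the bench, at x = +70, y = +23 mm of the jig when closed; it moves with handle and leaf.
- hinge_mid (a point): Hinge axis of jig_mid, in the middle of its width, 50 mm above the bench. The grip point lies 155 mm along the jig's x from it and 42 mm above it when the leaf is down.
- jig_large: Fixed jig with the largest lens. Base 210 x 100 x 16 mm, origin at its underside's centre; x from the hinge (-85 mm) to the ball stud (+70), y to the side the latch is drawn. Lens at x = -10 between 3 pins; over it a grey leaf 60 mm wide with a round window, hinged at -85, its other end a dark cup on a 24 mm steel ball. But for the red handle nothing is above 73 mm.
- lens_large: Loose lens of 42 mm glass diameter in a black cell 50 mm across and 14 mm high, standing in jig_large under the leaf; origin at the centre of its underside.
- leaf_large (a joint): Opening angle of the leaf of jig_large, rad: 0 = down on the ball, grows as the ball end rises (limit 1.3). Hinge axis = the jig's y through point hinge_large. The leaf has no stay and falls if let go; lifting it at the handle takes 2 to 4 N.
- latch_large (a joint): Spring latch of jig_large, m: 0 = home, its bolt 5 mm under the collar below the ball, so the leaf cannot rise; grows as the red handle is drawn along the jig's +y; clear from 0.006, stop at 0.014. Spring: 5.6 N at home, 10.5 N at the stop. The latch rides on the leaf, so the drawn handle also lifts the leaf.
- grip_large (a point): Point to grip on the red latch handle of jig_large: an upright block 10 mm thick (jig y), 26 mm wide (jig x), between 72 and 106 mm above the bench; the point is in its middle, 92 mm above the bench, at x = +70, y = +23 mm of the jig when closed; it moves with handle and leaf.
- hinge_large (a point): Hinge axis of jig_large, in the middle of its width, 50 mm above the bench. The grip point lies 155 mm along the jig's x from it and 42 mm above it when the leaf is down.
- handle_mid: The red latch handle of jig_mid as a body (it moves with its latch and leaf). Its frame's origin lies at point hinge_mid when closed, not at the handle: use point grip_mid for gripping.
- cleaner: Blue bottle of lens cleaner with white cap, 38 mm across, 105 mm high, standing loose; origin at the centre of its underside.
- blower: Black rubber air blower with its nozzle up, 56 mm across, 105 mm high, standing loose; origin at the centre of its underside.
- gauge: Steel setting ring, 54 mm outside, 34 mm bore, 16 mm high, lying loose; origin at the centre of its underside.
Mind the look-alikes: they are no part of the job. Leave any green or purple look-alike of the lens_mid alone.

How it is judged:
On the way, in this order (a step that is already met when the one before it is completed fails the run):
1. the latch of the middle-size jig is drawn clear of the ball stud while its leaf is still down (value of joint latch_mid above 0.006 m and value of joint leaf_mid below 0.05 rad), for 0.1 s.
2. its leaf is lifted off the ball (value of joint leaf_mid above 0.35 rad), for 0.1 s.
At the end, for the whole second after the job is handed in: Leaf of the middle-size jig open 0.5 to 0.9 rad, still (under 0.05 rad/s), fingers on its red handle (over 1 N); other leaves down (under 0.03 rad) and latched (under 2 mm); lenses in their nests within 6 mm, bottle, blower and ring within 15 mm of their start (value of joint leaf_mid between 0.5 and 0.9 rad and velocity of joint leaf_mid between -0.05 and 0.05 rad/s and contact force between the fingers and handle_mid above 1 N and value of joint each of leaf_small, leaf_large below 0.03 rad and value of joint each of latch_small, latch_large below 0.002 m and z of lens_small in the frame of jig_small below 0.034 m and z of lens_mid in the frame of jig_mid below 0.034 m and z of lens_large in the frame of jig_large below 0.034 m and distance of each of lens_small, lens_mid, lens_large from where it was at the start of the episode below 0.006 m and distance of each of cleaner, blower, gauge from where it was at the start of the episode below 0.015 m); the arm keeps its last pose, push and grip.
It fails at once if the leaf of the middle-size jig is let drop (closing faster than 1.2 rad/s) (velocity of joint leaf_mid below -1.2 rad/s).
It fails at once if another jig's leaf is raised by more than 0.08 rad (value of joint any of leaf_small, leaf_large above 0.08 rad).
It fails at once if another jig's latch is drawn by more than 6 mm (value of joint any of latch_small, latch_large above 0.006 m).
It fails at once if a lens is shifted by more than 10 mm (distance of any of lens_small, lens_mid, lens_large from where it was at the start of the episode above 0.01 m).
It fails at once if the bottle, the blower or the ring is shifted by more than 20 mm or knocked over (distance of any of cleaner, blower, gauge from where it was at the start of the episode above 0.02 m or angle between any of cleaner, blower, gauge's own z axis and vertical above 0.5 rad).
It also fails if it takes over 34 s, if anything falls off the work surface, if the arm or the gripper's body presses on something with over 40 N, if the wrist force passes 120 N, or if a joint passes its speed limit or range.

## Working session

There is one attempt and no reset: what is moved stays moved. The work goes in short steps, Python scripts to look and compute and a tool call to move; the robot and the scene stay as the last step left them, time stands still between calls to the robot, and variables do not carry over. Pictures are saved under pics/ and viewed, at most 10 in all, crops included, and the job is handed in when it is done.

Besides the shell and the picture viewer there is one more tool, called after "Request:" by a JSON object that holds its "method" and its "body", one argument or row to a line. arm_command: Moves the arm, as the interface text tells. Its arguments: {"type":"object","properties":{"xyz":{"type":"array","items":{"type":"array","items":{"type":"number"}}},"spin":{"type":"array","items":{"type":"number"}},"jaw":{"type":"number"},"squeeze":{"type":"number"}},"required":["xyz","spin"]}

```bash
mkdir -p pics
cat > h.py <<'E'
from cell import *
import numpy as np, cv2
def grab(n):
    c=read_camera(n); np.savez(f'pics/{n}.npz',**c); return c
def pts(c):
    h,w=c['depth'].shape; u,v=np.meshgrid(np.arange(w),np.arange(h)); d=c['depth']
    P=np.stack([(u-c['cx'])/c['fx']*d,-(v-c['cy'])/c['fy']*d,-d,np.ones_like(d)],-1)
    return (P@np.asarray(c['world_from_camera']).T)[...,:3]
E
python3 - <<'E'
from h import *
a=grab('scene');b=grab('side')
cv2.imwrite('pics/s1.png',a['img'][...,::-1]);cv2.imwrite('pics/s2.png',b['img'][...,::-1])
for n,c in(('scene',a),('side',b)):
    P=pts(c);im=c['img'].astype(int)
    print(n,[c[k] for k in('fx','fy','cx','cy')],c.keys()); print(np.round(c['world_from_camera'],3))
    m=(im[...,0]>110)&(im[...,1]<80)&(im[...,2]<80)
    k,l,s,ce=cv2.connectedComponentsWithStats(m.astype(np.uint8))
    for i in range(1,k):
        if s[i,4]>25:
            q=P[(l==i)&(c['depth']>0)]
            if len(q): print(s[i],ce[i].round(),'med',np.median(q,0).round(3),'min',q.min(0).round(3),'max',q.max(0).round(3))
print(observe())
E
```

```text
scene [379.63443668660415, 379.63443668660415, 260.1811010433522, 187.09709865106458] dict_keys(['img', 'depth', 'fx', 'fy', 'cx', 'cy', 'world_from_camera'])
[[ 0.77  -0.38   0.513  1.06 ]
 [ 0.638  0.428 -0.641 -0.527]
 [ 0.024  0.82   0.571  0.588]
 [ 0.     0.     0.     1.   ]]
[244 179   9   6  30] [248. 182.] med [0.591 0.012 0.104] min [0.481 0.009 0.009] max [0.604 0.123 0.106]
[159 219  10   8  52] [163. 223.] med [ 0.561 -0.204  0.105] min [ 0.454 -0.208 -0.002] max [ 0.572 -0.123  0.107]
side [374.957672196187, 374.957672196187, 253.2975761584894, 190.33781757279252] dict_keys(['img', 'depth', 'fx', 'fy', 'cx', 'cy', 'world_from_camera'])
[[-0.718  0.352 -0.6    0.076]
 [-0.696 -0.349  0.627  0.572]
 [ 0.012  0.868  0.496  0.529]
 [ 0.     0.     0.     1.   ]]
[320 163   9  13  50] [325. 168.] med [ 0.549 -0.195  0.099] min [ 0.544 -0.199  0.076] max [ 0.567 -0.191  0.107]
[255 187   9  16  80] [259. 193.] med [0.584 0.022 0.097] min [0.575 0.017 0.073] max [0.598 0.024 0.108]
[166 232  12  19 150] [171. 241.] med [0.579 0.27  0.095] min [0.568 0.263 0.075] max [0.593 0.272 0.108]
{'time': 0.1, 'qpos': array([-1.45981499e-01,  3.42637511e-01,  1.52494093e+00, -2.45803582e-05,
        1.27542284e+00, -1.45968958e-01]), 'qvel': array([ 0.00072235, -0.00086046, -0.00140812,  0.00014896,  0.00059342,
        0.00012059]), 'joint_efforts': array([ 1.49919495e-03, -4.32001984e+01, -2.44694173e+01,  7.19219679e-02,
        5.25739230e-02, -9.79429342e-05]), 'tool_pos': array([5.24867790e-01, 4.80804493e-05, 4.04115574e-01]), 'tool_rot': array([-3.14019559e+00, -1.81630551e-04,  1.57079083e+00]), 'contact_force': array([ 0.2864516 , -0.20413003, -0.2804755 ]), 'torque': array([-0.03658536, -0.03994176,  0.05555244]), 'grip_force': 0.0, 'opening': 0.09212573317563956}
```

View pics/s1.png

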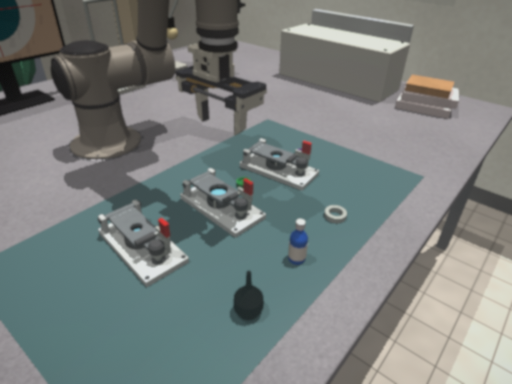

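View pics/s2.png

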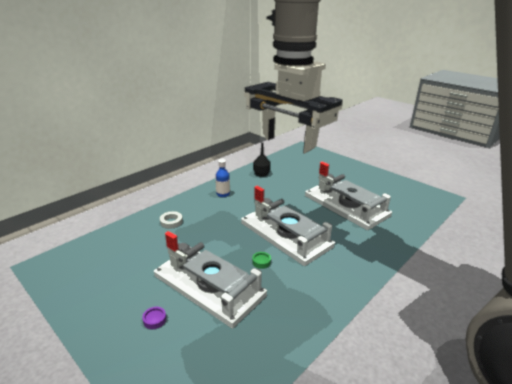

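The scene shows three jigs, at scene pixels (140,240), (222,200) and (280,163), which are the y≈-0.2, 0.02 and 0.27 jigs. The side view shows the same jigs in reverse order. There is a green look-alike at side (262,260), a purple one at (154,317), the ring at (171,219), the bottle and the blower. I'll enlarge the three windows next to compare lens sizes.

Run:
```python
from h import *
L=lambda n:np.load(f'pics/{n}.npz')
a,b=L('scene'),L('side')
def crop(c,u,v): return cv2.resize(c['img'][v-33:v+33,u-33:u+33,::-1],(264,264),interpolation=cv2.INTER_CUBIC)
top=np.hstack([crop(a,140,238),crop(a,222,195),crop(a,280,163)])
bot=np.hstack([crop(b,350,197),crop(b,290,225),crop(b,212,272)])
cv2.imwrite('pics/w.png',np.vstack([top,bot]))
for n,c,J in(('scene',a,[(140,238),(222,195),(280,163)]),('side',b,[(350,197),(290,225),(212,272)])):
    P=pts(c);im=c['img'].astype(int)
    for u,v in J:
        w=np.zeros(im.shape[:2],bool);w[v-30:v+30,u-40:u+40]=1
        g=w&(im[...,2]-im[...,0]>25)&(P[...,2]>.012)&(P[...,2]<.05)&(im[...,2]>110)
        q=P[g]; 
        if len(q): print(n,(u,v),len(q),np.median(q,0).round(3),np.ptp(q,0).round(3))
        # base: top surface z ~16mm
        m=w
        W=np.zeros(im.shape[:2],np.uint8);W[v-55:v+55,u-60:u+60]=1
        m=(W>0)&(abs(P[...,2]-.016)<.004)&(im.min(-1)>140)
        q=P[m][:,:2]
        r=cv2.minAreaRect((q*1000).astype(np.float32)); print('  base',len(q),np.round(r[0]),np.round(r[1]),round(r[2],1),'z',np.median(P[m][:,2]))
        h=(W>0)&(im[...,0]>70)&(im[...,0]>1.7*im[...,1])&(im[...,0]>1.7*im[...,2])&(P[...,2]>.072)&(P[...,2]<.112)
        q=P[h]
        if len(q): print('  handle',len(q),((q.min(0)+q.max(0))/2).round(4),q.min(0).round(3),q.max(0).round(3))
```

```text
scene (140, 238) 17 [ 0.471 -0.212  0.041] [0.013 0.013 0.004]
  base 1199 [ 499. -141.] [257. 209.] 81.9 z 0.015439919954832293
  handle 122 [ 0.5595 -0.2026  0.0925] [ 0.546 -0.209  0.078] [ 0.573 -0.197  0.107]
scene (222, 195) 80 [0.502 0.003 0.04 ] [0.032 0.035 0.007]
  base 710 [519.  25.] [426. 212.] 89.7 z 0.01506680136102434
  handle 193 [ 0.5768 -0.0938  0.0918] [ 0.549 -0.209  0.077] [0.605 0.021 0.107]
scene (280, 163) 14 [0.499 0.243 0.039] [0.016 0.015 0.005]
  base 672 [606. 156.] [278. 314.] 25.7 z 0.014816688424331925
  handle 172 [0.5884 0.1386 0.0915] [0.572 0.008 0.077] [0.605 0.269 0.106]
  base 808 [ 497. -106.] [313. 210.] 83.3 z 0.016232861302014456
  handle 103 [ 0.5562 -0.1984  0.0912] [ 0.544 -0.206  0.075] [ 0.569 -0.191  0.108]
side (290, 225) 87 [ 0.512 -0.004  0.041] [0.041 0.115 0.032]
  base 1260 [503. -78.] [271. 210.] 82.3 z 0.016153329803683725
  handle 156 [ 0.5718 -0.0872  0.0914] [ 0.544 -0.199  0.075] [0.599 0.024 0.108]
side (212, 272) 87 [0.51  0.231 0.041] [0.023 0.025 0.006]
  base 1947 [557. 196.] [269. 324.] 45.3 z 0.016120587045555745
  handle 176 [0.5812 0.2664 0.0915] [0.568 0.26  0.075] [0.594 0.272 0.108]
```

View pics/w.png

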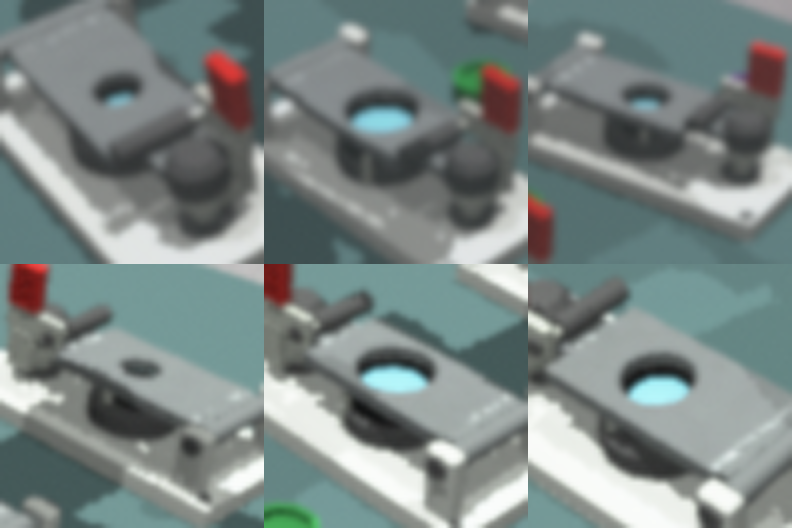

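Run:
```python
from h import *
c=grab('wrist');cv2.imwrite('pics/wr.png',c['img'][...,::-1])
print(np.round(c['world_from_camera'],3),c['fx'],c['cx'],c['cy'])
for n in('scene','side','wrist'):
    c=np.load(f'pics/{n}.npz');P=pts(c)
    for nm,lx,ly,hx,hy in(('R',.471,-.212,.558,-.2),('C',.507,0,.588,.0155),('L',.505,.237,.582,.266)):
        d=np.hypot(P[...,0]-lx,P[...,1]-ly)
        q=P[(d<.075)&(P[...,2]>.045)&(P[...,2]<.075)]
        if len(q)<50: print(n,nm,'none');continue
        zl=np.median(q[:,2])
        # base
        m=(np.hypot(P[...,0]-lx-.01,P[...,1]-ly)<.13)&(abs(P[...,2]-.016)<.003)&(c['img'].min(-1)>120)
        r=cv2.minAreaRect((P[m][:,:2]*1000).astype(np.float32)) if m.sum()>50 else None
        # window: sub-leaf pixels, ray-project to leaf plane, within 35 mm
        o=np.asarray(c['world_from_camera'])[:3,3]
        Q=o+(P-o)*((zl-o[2])/(P[...,2]-o[2]))[...,None]
        low=((P[...,2]<zl-.006)&(c['depth']>0)).astype(np.uint8)
        k,l,s,ce=cv2.connectedComponentsWithStats(low)
        best=None
        for i in range(1,k):
            qq=Q[l==i]
            if len(qq)>15 and len(qq)<3000 and np.hypot(*(qq[:,:2].mean(0)-[lx,ly]))<.04:
                px=np.sqrt(4*len(qq)/np.pi)
                hull=cv2.convexHull((qq[:,:2]*1000).astype(np.float32))
                print(n,nm,'leaf z',zl.round(4),'win c',qq.mean(0).round(4),'n',len(qq),'eqdiam mm',round(2*np.sqrt(cv2.contourArea(hull)/np.pi),1),np.ptp(qq,0)[:2].round(4))
        print('   base',r)
```

```text
[[ 1.     0.     0.002  0.525]
 [-0.001  0.959  0.283  0.077]
 [-0.001 -0.283  0.959  0.383]
 [ 0.     0.     0.     1.   ]] 307.9194789383961 258.42659807853585 198.29071300428768
scene R leaf z 0.0536 win c [ 0.4802 -0.2176  0.0536] n 56 eqdiam mm 20.5 [0.0206 0.0227]
   base ((487.846435546875, -217.2392578125), (100.1443862915039, 210.30966186523438), 83.49610137939453)
scene C leaf z 0.0533 win c [ 0.5117 -0.0046  0.0533] n 130 eqdiam mm 38.4 [0.039  0.0404]
   base ((519.2432861328125, -3.155437469482422), (101.0608139038086, 211.6881561279297), 85.32408905029297)
scene L leaf z 0.0528 win c [0.5106 0.2282 0.0528] n 42 eqdiam mm 26.1 [0.0279 0.0293]
   base ((519.2364501953125, 232.86692810058594), (207.0296173095703, 103.80557250976562), 5.621522426605225)
side R leaf z 0.0545 win c [ 0.4725 -0.2077  0.0545] n 20 eqdiam mm 16.8 [0.0183 0.0165]
   base ((484.6990966796875, -209.73611450195312), (99.7823257446289, 211.53721618652344), 84.62907409667969)
side C leaf z 0.0545 win c [0.5032 0.0058 0.0545] n 139 eqdiam mm 38.4 [0.0393 0.0381]
   base ((515.9247436523438, 1.2112808227539062), (100.98019409179688, 210.46888732910156), 85.37808990478516)
side L leaf z 0.0544 win c [0.5023 0.2372 0.0544] n 153 eqdiam mm 30.5 [0.0299 0.0319]
   base ((514.8394165039062, 236.14341735839844), (210.98727416992188, 101.9364242553711), 5.720916748046875)
wrist R leaf z 0.0527 win c [ 0.476  -0.2046  0.0527] n 70 eqdiam mm 11.6 [0.022  0.0062]
   base ((486.0224609375, -204.7181396484375), (219.8052215576172, 56.72319412231445), 3.5533082485198975)
wrist C leaf z 0.0533 win c [0.5075 0.0017 0.0533] n 1260 eqdiam mm 43.9 [0.0441 0.0427]
   base ((517.5811157226562, -0.15466690063476562), (99.6996078491211, 209.0665740966797), 85.30130004882812)
wrist L none<stdin>:16: RuntimeWarning: divide by zero encountered in divide
<stdin>:16: RuntimeWarning: invalid value encountered in multiply
```

View pics/wr.png

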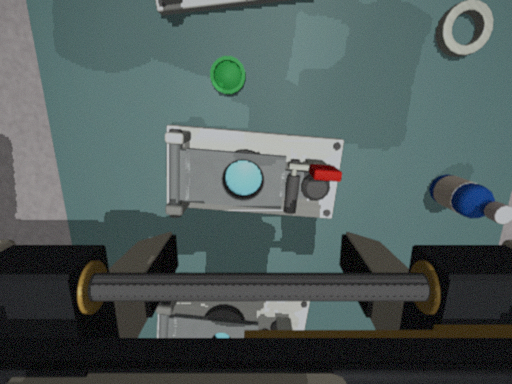

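The windows measure about 22 mm (y≈-0.21, side (350,197)), about 42 mm (y≈0, side (290,225)) and about 31 mm (y≈0.235, side (212,272)). The third jig therefore holds the 32 mm lens, and I expect its grip at about (0.583, 0.266, 0.092). In the wrist picture the large lens is at (243,178) and the green look-alike at (228,75). Next I'll move over the third jig to confirm.

Request:
{"method": "arm_command", "body": {
  "xyz": [
    [0, 15, 0],
    [-3, 30, 0],
    [-3, 30, 0],
    [-3, 30, 0],
    [-3, 30, 0],
    [-3, 30, 0],
    [-3, 30, 0],
    [-3, 30, 0],
    [-3, 25, 0],
    [-1, 15, 0],
    [0, 0, 0],
    [0, 0, 0],
    [0, 0, 0]
  ],
  "spin": [-8, -8.5, -8.5, -8.5, -8.5, -8.5, -8.5, -8.5, -8.5, -8.4, 0, 0, 0]
}}

```text
time: 1.45
tool_pos: [0.5002, 0.2641, 0.4046]
tool_rot: [3.141, 0.0, 0.1]
contact_force: [-0.5, 0.7, -0.2]
opening: 0.092
grip_force: 0.0
```

```bash
cat > m.py <<'E'
from h import *
import sys
c=grab('wrist');im=c['img'].astype(int);P=pts(c)
cv2.imwrite(f'pics/{sys.argv[1]}.png',c['img'][...,::-1])
h=(im[...,0]>80)&(im[...,0]>2*im[...,1])&(im[...,0]>2*im[...,2])&(P[...,2]>.07)&(P[...,2]<.2)
q=P[h];t=q[q[:,2]>q[:,2].max()-.006]
print(len(q),q.min(0).round(4),q.max(0).round(4))
print('top rect',cv2.minAreaRect((t[:,:2]*1000).astype(np.float32)),'z',np.median(t[:,2]))
m=(abs(P[...,2]-.016)<.003)&(im.min(-1)>110)&(P[...,1]>.17)&(P[...,1]<.31)&(P[...,0]<.64)
if m.sum()>50: print('base',cv2.minAreaRect((P[m][:,:2]*1000).astype(np.float32)))
d=np.hypot(P[...,0]-.506,P[...,1]-.234)
b=(d<.03)&(P[...,2]<.046)&(P[...,2]>.02);q=P[b]
if len(q)>30: print('window',len(q),q.mean(0),np.ptp(q,0))
o=observe();print(o['time'],o['tool_pos'],o['tool_rot'],o['contact_force'],o['opening'],o['grip_force'])
E
python3 m.py wr2
```

```text
315 [0.5709 0.2592 0.1021] [0.5958 0.2701 0.1072]
top rect ((583.3424072265625, 264.6004333496094), (24.75938606262207, 8.8232421875), 6.044273376464844) z 0.10495542424697679
base ((522.529296875, 235.87796020507812), (196.6932373046875, 99.85272216796875), 5.844480991363525)
window 754 [0.50456611 0.23325351 0.04057774] [0.03426897 0.03522754 0.00942707]
1.5 [0.50020216 0.2640937  0.40470636] [3.14117087e+00 2.24315359e-04 9.90245738e-02] [-0.53871445 -0.23453386 -0.72342184] 0.09189573977467348 0.0
```

View pics/wr2.png

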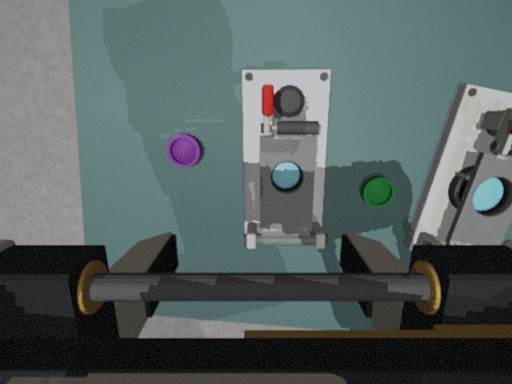

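The picture shows the target jig at (286,160). Its window at (286,175) is about 34 mm, and the larger lens is at (488,194). The red handle is at (268,100), and the purple (185,151) and green (377,192) look-alikes lie loose. The handle top measures (0.5833, 0.2646, 0.105) at yaw 5.8°, which agrees with the earlier views, so I'll go in and grip.

Request:
{"method": "arm_command", "body": {
  "xyz": [
    [15, 0, 0],
    [25, 0, 0],
    [25, 0, 0],
    [18, 0.5, -10],
    [0, 0, -25],
    [0, 0, -30],
    [0, 0, -30],
    [0, 0, -25],
    [0, 0, -17],
    [0, 0, -11],
    [0, 0, 0],
    [0, 0, 0]
  ],
  "spin": [0, 0, 0, 0, 0, 0, 0, 0, 0, 0, 0, 0]
}}

```text
time: 2.7
tool_pos: [0.5834, 0.2653, 0.2575]
tool_rot: [-3.141, -0.001, 0.098]
contact_force: [0.1, 0.5, -0.7]
opening: 0.0923
grip_force: 0.0
```

Request:
{"method": "arm_command", "body": {
  "xyz": [
    [0, 0, 0],
    [0, 0, 0],
    [0, 0, 0],
    [0, 0, 0],
    [0, 0, 0],
    [0, 0, 0],
    [0, 0, 0],
    [0, 0, 0],
    [0, 0, 0],
    [0, 0, 0],
    [0, 0, 0],
    [0, 0, 0]
  ],
  "spin": [0, 0, 0, 0, 0, 0, 0, 0, 0, 0, 0, 0],
  "jaw": -1,
  "squeeze": 30
}}

```text
time: 3.9
tool_pos: [0.5831, 0.2648, 0.2567]
tool_rot: [3.14, 0.0, 0.098]
contact_force: [0.4, -5.8, -0.5]
opening: 0.0096
grip_force: 30.0
```

Request:
{"method": "arm_command", "body": {
  "xyz": [
    [-0.2, 2, 0],
    [-0.2, 2, 0],
    [-0.2, 2, 0],
    [-0.2, 2, 0],
    [-0.2, 2, 0],
    [0, 0, 0],
    [0, 0, 0],
    [0, 0, 0]
  ],
  "spin": [0, 0, 0, 0, 0, 0, 0, 0]
}}

```text
time: 4.7
tool_pos: [0.5822, 0.2741, 0.2566]
tool_rot: [3.139, 0.001, 0.098]
contact_force: [-0.1, -8.5, 1.5]
opening: 0.0097
grip_force: 30.0
```

Run:
```python
from h import *
c=grab('side');P=pts(c);im=c['img'].astype(int)
h=(im[...,0]>80)&(im[...,0]>2*im[...,1])&(im[...,0]>2*im[...,2])&(P[...,1]>.2)&(P[...,2]>.06)
q=P[h];print(len(q),np.median(q,0),q.min(0),q.max(0))
cv2.imwrite('pics/d.png',cv2.resize(c['img'][180:330,110:310,::-1],(800,600)))
```

```text
71 [0.56977669 0.27497972 0.09542556] [0.56719658 0.26982116 0.07676546] [0.58345186 0.27953431 0.10750296]
```

View pics/d.png

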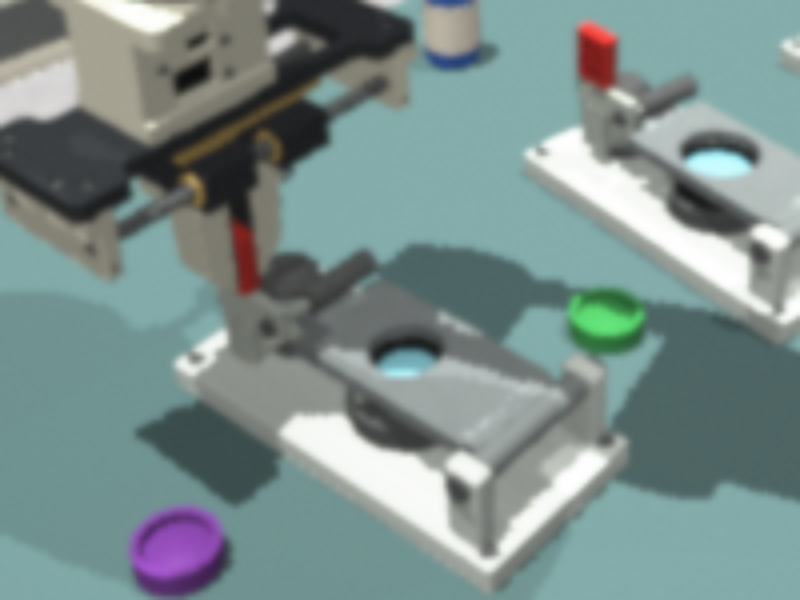

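The side crop shows the handle at crop (245,258) between the fingers and the leaf still down. About 9 mm is drawn, and the 8.5 N reading agrees. I'll draw 1 mm more and lift along the hinge arc.

Request:
{"method": "arm_command", "body": {
  "xyz": [
    [-0.1, 1, 0],
    [0, 0, 0],
    [-1.8, -0.2, 5.3],
    [-1.8, -0.2, 5.3],
    [-2.2, -0.2, 5.2],
    [-2.2, -0.2, 5.2],
    [-2.6, -0.3, 5.0],
    [-2.6, -0.3, 5.0],
    [-2.9, -0.3, 4.9],
    [-2.9, -0.3, 4.9],
    [-3.2, -0.3, 4.6],
    [-3.2, -0.3, 4.6],
    [0, 0, 0],
    [0, 0, 0]
  ],
  "spin": [0, 0, 0, 0, 0, 0, 0, 0, 0, 0, 0, 0, 0, 0]
}}

```text
time: 6.15
tool_pos: [0.5574, 0.2725, 0.3071]
tool_rot: [3.139, -0.002, 0.097]
contact_force: [4.8, -9.2, -0.4]
opening: 0.0099
grip_force: 30.0
```

Request:
{"method": "arm_command", "body": {
  "xyz": [
    [-3.6, -0.4, 4.4],
    [-3.6, -0.4, 4.4],
    [-3.9, -0.4, 4.1],
    [-3.9, -0.4, 4.1],
    [-4.1, -0.4, 3.9],
    [-4.1, -0.4, 3.9],
    [-4.4, -0.4, 3.6],
    [-4.4, -0.4, 3.6],
    [-4.6, -0.5, 3.2],
    [-4.6, -0.5, 3.2],
    [0, 0, 0],
    [0, 0, 0],
    [0, 0, 0],
    [0, 0, 0]
  ],
  "spin": [0, 0, 0, 0, 0, 0, 0, 0, 0, 0, 0, 0, 0, 0]
}}

```text
time: 7.55
tool_pos: [0.5164, 0.2684, 0.346]
tool_rot: [3.139, -0.004, 0.097]
contact_force: [4.4, -8.8, 3.5]
opening: 0.0098
grip_force: 30.0
```

Run:
```python
from h import *
c=grab('side');P=pts(c);im=c['img'].astype(int)
cv2.imwrite('pics/e.png',cv2.resize(c['img'][150:330,90:330,::-1],(800,600)))
# leaf: grey pts above hinge in jig frame
a=np.radians(5.75);ex=np.array([np.cos(a),np.sin(a)]);ey=np.array([-ex[1],ex[0]])
D=P[...,:2]-np.array([.5166,.2347]);X=D@ex;Y=D@ey;Z=P[...,2]
m=(abs(Y)<.022)&(X>-.07)&(X<.0)&(Z>.058)&(Z<.2)
f=np.polyfit(X[m],Z[m],1);print(m.sum(),'angle rad',np.arctan(f[0]),'resid',np.std(Z[m]-np.polyval(f,X[m])))
for i in range(3):
    o=observe();print(o['time'],o['tool_pos'],o['contact_force'],o['grip_force'],o['opening'])
```

```text
878 angle rad 0.7976168805879887 resid 0.015502892501483836
7.6 [0.51646472 0.26839995 0.34603443] [ 5.0387356  -8.49075695  1.7173207 ] 30.000391602516174 0.009700443805484928
7.6 [0.51646472 0.26839995 0.34603443] [ 5.0387356  -8.49075695  1.7173207 ] 30.000391602516174 0.009700443805484928
7.6 [0.51646472 0.26839995 0.34603443] [ 5.0387356  -8.49075695  1.7173207 ] 30.000391602516174 0.009700443805484928
```

View pics/e.png

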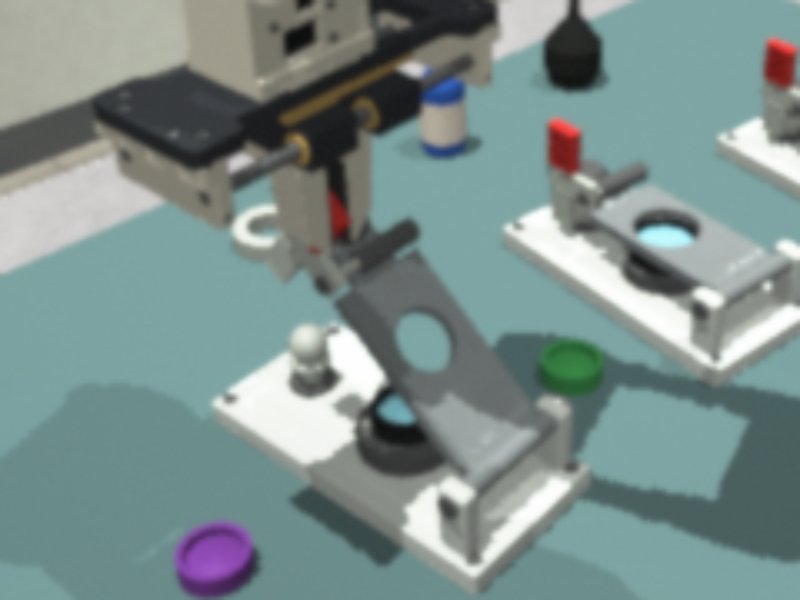

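The side crop shows the leaf raised with the handle still between the fingers at (335,215). The lens is in its nest at (400,405) and the neighbouring jig is closed. The tool height gives about 0.70 rad and the grip is a steady 30 N, so I'll hand in.

Request:
{"method": "arm_command", "body": {
  "xyz": [
    [0, 0, 0],
    [0, 0, 0],
    [0, 0, 0],
    [0, 0, 0],
    [0, 0, 0]
  ],
  "spin": [0, 0, 0, 0, 0]
}}

```text
time: 8.1
tool_pos: [0.5165, 0.2684, 0.346]
tool_rot: [3.139, -0.004, 0.097]
contact_force: [5.1, -9.3, 2.1]
opening: 0.0098
grip_force: 30.0
```

```bash
python3 -c "
from cell import *
o=observe();print(o['tool_pos'],o['contact_force'],o['grip_force']);print(hand_in())"
```

```text
[0.51646098 0.26843709 0.34602991] [ 5.10879399 -9.28065192  2.13737959] 30.00030755996704
the job is handed in; nothing more can be done
None
```

I unlatched the middle-size (32 mm) jig and lifted its leaf to about 0.70 rad (40°), and the arm was still holding it steadily by the red handle when I handed the job in; no verdict came back.

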